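# Bring the valve round to the run-out gauge

## Task

The small bicycle wheel lies flat on the wheel jig, ready for a run-out check that starts at the valve. With a fingertip on a spoke, push the wheel round, either way, until the valve is right in front of the gauge's feeler point and leave it at rest there; then push the gauge arm in by its finger tab until the feeler rests against the rim beside the valve. Do not push on the valve stem, do not lift the wheel out of the jig, and leave everything else on the bench where it is.

Things in the scene. Friction and masses are not known exactly. Their poses are not given: they have to be found in the camera images.
- jig: wheel jig (all sizes here in mm), a grey steel base (170 x 130, top 16 above the bench, with a 40 wide bar reaching out to the gauge) fixed to the bench; a post of 19 radius and 88 tall in its middle carries the wheel. Origin: on the bench under the wheel's axle; z up; its own +y axis points from the axle to where the feeler meets the rim
- feeler_point (a point): fixed point of the jig where the feeler meets the rim's outer edge: 133 from the wheel's axis along the jig's +y, 125 above the bench. The valve must come here
- spokes: the 12 straight round steel spokes, 2.6 thick, fixed to the wheel. Origin: the wheel's centre, in its middle plane, 125 above the bench; z up along the axle; x points to the valve and turns with the wheel. The spokes are evenly spaced at 15, 45, 75 ... 345 degrees from x: the valve lies half-way between two of them. They run from hub to rim, alternately above and below the middle plane
- axle_top (a point): top end of the wheel's upright axle, 179 above the bench (5 radius, a nut of 9 radius below it). Hub 21 radius; aluminium rim of 115 inner and 133 outer radius, 24 wide (113 to 137 above the bench). At 90 from the axis every spoke is within 8 above or below the middle plane; at the hub, within 24. Between hub and rim the wheel is open, down to the jig's base
- valve: valve stem (brass, 8 thick, black cap), fixed in the rim and pointing inwards to the hub, from the rim to 77 from the wheel's axis. Origin: on the rim's outer edge (133 from the axis), in the wheel's middle plane; x points outwards
- wheel (a joint): turn of the wheel about the upright axle, rad: 0 (or any whole number of turns) when the valve is at the feeler point, grows anticlockwise seen from above. No end stops. The hub's seals drag (about 0.06 N m at rest, a little more when turned faster), so it stops when it is no longer pushed
- axle (a joint): height of the wheel above its seat in the jig, m: 0 seated; the axle only stands in the post by its weight (wheel 0.63 kg) and could be lifted out
- gauge_arm (a joint): swing of the gauge arm about its upright pivot, rad: 0 when the feeler rests on the rim (firm stop), up to 0.9 as it swings away from the wheel, clockwise seen from above. It stays where it is left (about 0.03 N m of friction)
- gauge_tab (a point): centre of the upright finger tab at the free end of the steel gauge arm: a plate 34 long, 26 high (112 to 138 above the bench), 3 thick, 95 from the pivot. The point's axes: x along the arm towards its pivot, y away from the wheel (push on the tab's +y face, towards -y)
- gauge_pivot (a point): pivot of the gauge arm, at the arm's mid height (125 above the bench), on an upright of 10 radius that stands on the jig 70 along the jig's x and 155 along its y from the axle; nut on top up to 141 above the bench. The arm is 8 thick; its feeler is 70 from the pivot, on the side of the wheel, and reaches 22 from the arm's middle line
- tire_lever_a: yellow plastic tyre lever, 100 x 17 x 7, lying on the mat near the jig (one of a pair); origin: centre of its underside (mm). Bystander, to be left alone
- tire_lever_b: the second yellow plastic tyre lever, same size, beside the first; origin: centre of its underside (mm). Bystander, to be left alone
- socket: stainless steel socket, 26 diameter, 38 tall, standing upright on the mat near the wheel; origin: centre of its underside (mm). Bystander, to be left alone
- spoke_key: flat dark steel spoke key, a 34 disc with a short nose, 6 thick, lying on the mat near the wheel; origin: centre of the disc's underside (mm). Bystander, to be left alone
- nipple_tray: low chrome tray of spoke nipples, 150 x 95 x 22, at the right of the bench or at the left, near the robot; origin: centre of its underside (mm). Bystander, to be left alone
- bowl: speckled blue ceramic bowl, 132 diameter, 55 tall, at the right of the bench or at the left, near the robot; origin: centre of its underside (mm). Bystander, to be left alone
- grease_tin: round white grease tin, 76 diameter, 85 tall, at the right of the bench or at the left, near the robot; origin: centre of its underside (mm). Bystander, to be left alone
- caddy: green plastic caddy with a swing door and a hoop handle, 150 x 210, 170 tall (241 with the hoop), at the left of the bench; origin: centre of its underside (mm). Bystander, to be left alone

How it is judged (in metres and radians):
On the way, in this order (a step that is already met when the one before it is completed fails the run):
1. a finger pushes a spoke and the wheel turns (contact force between the fingers and spokes above 0.2 N and (velocity of joint wheel above 0.02 rad/s or velocity of joint wheel below -0.02 rad/s)).
2. the valve is at the feeler point, at rest, the gauge arm still swung away (horizontal distance between valve and feeler_point below 0.01 m and velocity of joint wheel between -0.03 and 0.03 rad/s and value of joint gauge_arm above 0.3 rad), for 0.2 s.
3. the gauge arm is in, its feeler on the rim (value of joint gauge_arm below 0.06 rad), for 0.2 s.
At the end, for the whole second after the job is handed in: The valve is within 10 mm of the feeler point (level), the wheel is at rest and seated in the jig (within 4 mm), and the gauge arm is in: within 0.06 rad of the stop, its feeler within about 4 mm of the rim (horizontal distance between valve and feeler_point below 0.01 m and velocity of joint wheel between -0.03 and 0.03 rad/s and value of joint gauge_arm below 0.06 rad and value of joint axle below 0.004 m); the robot touches nothing.
It fails at once if the valve stem is pushed (over 1 N) (contact force between valve and anything else above 1 N).
It fails at once if the wheel is lifted in the jig (over 6 mm) (value of joint axle above 0.006 m).
It fails at once if something else on the bench is moved (over 15 mm) (distance of any of tire_lever_a, tire_lever_b, socket, spoke_key, nipple_tray, bowl, grease_tin, caddy from where it was at the start of the episode above 0.015 m).
It also fails if it takes over 64 s, if anything falls off the work surface, if the arm or the gripper's body presses on something with over 40 N, if the wrist force passes 120 N, or if a joint passes its speed limit or range.

## Robot

A 6-joint arm with a two-finger parallel gripper is mounted at the origin on the work surface. World frame = base frame: x ahead of the robot, y to its left, z up, the work surface at z = 0. Lengths are in m, angles in degrees, forces in N, time in s.
With the tool pointing down it reaches from about 0.275 to 0.85 m from the base axis. Payload 19 kg.
Tool frame: the origin (TCP) lies midway between the tips of the shut fingers; the grasp point (between the pads) lies 19 mm behind it (env.grip_point_offset is the distance from the TCP to the grasp point, in m); z points along the fingers, y is the line along which they close (so a half turn about z gives the same grasp; the last joint's range is limited). The gripper opens to 85 mm and grips with 20 to 120 N. Pads are 22 mm wide; open, the fingers measure 114 mm over their backs; the gripper's body (76 mm by 85 mm) begins 54 mm behind the grasp point. The pads swing forward as they close: fully open they stand 13 mm farther back than shut.
Start: joints at [-73.682, 8.623, 82.357, -0, 89.026, -7.678], TCP at [0.234, -0.525, 0.231] pointing down, gripper open.
Joint ranges: [-160.23, 160.23], [-39.13, 120.54], [6.94, 153.29], [-79.49, 259.48], [9.18, 160.14], [-161.06, 161.06]. Speed limits (degrees/s): [108.29, 108.29, 127.2, 172.46, 172.46, 172.46].

## Interface

Orientations are given as [roll, pitch, yaw] about the fixed x, y, z axes, in that order (R = Rz(yaw) Ry(pitch) Rx(roll)).
In Python, from plant import env, eyes, nets gives the robot as it stands.
- The arm moves only by the tool move_arm, never from a script. Its argument "deltas" is a list of rows, each an object of numbers: "tx", "ty", "tz": the shift along the tool's x, y, z in cm; "ax", "ay", "az": the turn, a rotation vector about the tool's x, y, z in degrees; "grip": the opening, from 0 (shut) to 1 (fully open). In form: [{"tx": .., "ty": .., "tz": .., "ax": .., "ay": .., "az": .., "grip": ..}, ...]. A call has 1 to 8 rows; each row shifts and turns the commanded pose from where the row before left it, along the tool's axes as they then stand; what a row does not reach is not made up. A row lasts 1/12 s, in which the tool goes at most 41.7 mm and 7.16 degrees, less where a joint would pass 70% of its speed; a pose out of reach is approached as far as the arm can. A call with a gripper value outside its range is refused whole. The fingers move at their own pace and stop on an object; the grip force is fixed at half the most. Time passes only in rows, so rows that do not move let the fingers close. It gives the time, the measured TCP pose, the force, the opening and the grip force at its end, in the units of the state.
- env.read_state(): the state, without advancing time (a new reading comes with each control period).
- eyes.read_camera(name): name is "side" or "top"; returns (picture, depth): 400x640x3 uint8, blue, green, red; 400x640 float32, m along the optical axis (not along the pixel's ray), 0 where there is no reading.
- eyes.camera_model(name): a dict with "mtx" (3x3 intrinsics, pixels), "view" (4x4, takes a point from world to camera coordinates). Camera axes: x right, y down, z forward; pixel columns grow to the right and rows downward; lengths in m; the calibration is good to about 2 mm. A picture is of the moment at which its call begins. camera_model takes no time and is no camera call.
- env.sign_off(): hands the job in; it is judged then, once.
Trained networks look in the newest picture that a camera, given by its name, has taken for a name from the list of things; names that differ only in an ending like _2 or _b are one class to them, and where a whole thing is asked for, a point or a joint stands for the part that bears it (a point fixed in the world has none). Each returns a list of dicts, best first, with "confidence" (0 to 1); they miss things now and then, are a little off and sometimes report something else, mostly with a low value. They report only what shows in the picture. A call takes as long as a camera call.
- nets.find_in(camera, thing): "xy" ([column, row] in pixels, amid what is visible of it).
- nets.spot_point(camera, thing): "xy" ([column, row] in pixels: a listed point, or the origin of a listed thing).
The state is a dict: "clock": time; "q": joint angles; "qd": joint speeds; "effort": joint torques, N m; "ee_pos": TCP position; "tool_rot": TCP orientation; "contact_force": force on the tool from outside, world axes, zero at the start; "ft_torque": the same for the moment, N m; "gripper_width": finger opening in m; "gripper_force": force on a finger pad.
Only numpy, scipy, OpenCV 4.12 (cv2) and the standard library are available. Lean on these libraries where they do the work, as an engineer would, in place of code of your own. Each camera call takes 0.05 s, during which the arm holds its last target. There are 200 camera calls.

## Working session

There is one attempt and no reset: what is moved stays moved. The work goes in short steps, Python scripts to look and compute and a tool call to move; the robot and the scene stay as the last step left them, time stands still between calls to the robot, and variables do not carry over. Pictures are saved under pics/ and viewed, at most 10 in all, crops included, and the job is handed in when it is done.

Besides the shell and the picture viewer there is one more tool, called after "Call:" by a JSON object that holds its "fn" and its "kwargs". move_arm: Moves the arm, as the interface text tells. Its arguments: {"type":"object","properties":{"deltas":{"type":"array","items":{"type":"object","properties":{"tx":{"type":"number"},"ty":{"type":"number"},"tz":{"type":"number"},"ax":{"type":"number"},"ay":{"type":"number"},"az":{"type":"number"},"grip":{"type":"number"}}}}},"required":["deltas"]}

```bash
mkdir -p pics; cat > h.py <<'E'
import numpy as np,cv2
from plant import env,eyes,nets
def ray(cam,xy,z):
    m=eyes.camera_model(cam);K=np.array(m["mtx"]);V=np.array(m["view"])
    d=V[:3,:3].T@np.linalg.solve(K,[xy[0],xy[1],1]);o=-V[:3,:3].T@V[:3,3]
    return o+d*(z-o[2])/d[2]
def proj(cam,p):
    m=eyes.camera_model(cam);K=np.array(m["mtx"]);V=np.array(m["view"])
    c=K@(V[:3,:3]@np.array(p)+V[:3,3]);return c[:2]/c[2]
E
python3 - <<'E'
from h import *
for c in("top","side"):
    im,d=eyes.read_camera(c);cv2.imwrite(f"pics/{c}0.png",im)
    for t,z in(("axle_top",.179),("valve",.125),("gauge_tab",.125),("gauge_pivot",.125),("feeler_point",.125),("jig",0),("spokes",.125)):
        for r in nets.spot_point(c,t)[:2]:
            print(c,t,np.round(r["xy"],1),round(r["confidence"],2),np.round(ray(c,r["xy"],z),4))
print(env.read_state())
E
```

```text
top axle_top [338.2 194.4] 0.57 [ 0.5612 -0.0616  0.179 ]
top axle_top [298.6 187.3] 0.43 [0.5814 0.0652 0.179 ]
top valve [348.2 234.9] 0.48 [ 0.432  -0.0993  0.125 ]
top gauge_tab [275.6 184. ] 0.61 [0.595  0.1434 0.125 ]
top gauge_tab [382.8 200.9] 0.47 [ 0.5462 -0.2115  0.125 ]
top gauge_pivot [293.6 164.7] 0.57 [0.6603 0.0853 0.125 ]
top feeler_point [300.6 186.2] 0.97 [0.5894 0.0606 0.125 ]
top jig [335.3 194. ] 0.56 [ 0.5741 -0.0594  0.    ]
top spokes [336.6 195.8] 0.81 [ 0.56   -0.0589  0.125 ]
side axle_top [325.6 206.8] 0.86 [ 0.5588 -0.0633  0.179 ]
side valve [285.7 280.3] 0.73 [ 0.4273 -0.3051  0.125 ]
side valve [285.1 229.6] 0.59 [ 0.4338 -0.0897  0.125 ]
side gauge_tab [334.1 182.9] 0.53 [0.6093 0.1468 0.125 ]
side gauge_pivot [354.6 194.3] 0.9 [0.6677 0.0701 0.125 ]
side feeler_point [328.  198.6] 0.72 [0.5785 0.0562 0.125 ]
side jig [325.1 254.7] 0.62 [ 0.5539 -0.0734  0.    ]
side spokes [325.4 219.4] 0.49 [ 0.5585 -0.054   0.125 ]
{'clock': 0.8, 'q': array([-7.36842047e+01,  8.62351654e+00,  8.23588956e+01, -1.62492497e-03,
        8.90278495e+01, -7.67932788e+00]), 'qd': array([ 0.00126271,  0.07239025, -0.05275581,  0.02900928, -0.07854094,
        0.04653549]), 'effort': array([ 2.05376622e-03, -7.12755418e+01, -5.71029675e+01, -1.22511951e-04,
        1.30576496e-03,  9.46735042e-06]), 'ee_pos': array([ 0.2337716 , -0.52527528,  0.23124469]), 'tool_rot': array([-1.79989613e+02,  2.38867730e-04,  2.39951509e+01]), 'contact_force': array([ 0.48454699, -0.38700274,  0.25229798]), 'ft_torque': array([ 0.03965551, -0.04017872, -0.00729273]), 'gripper_force': 0.0, 'gripper_width': 0.08551426330700025}
```

View pics/top0.png

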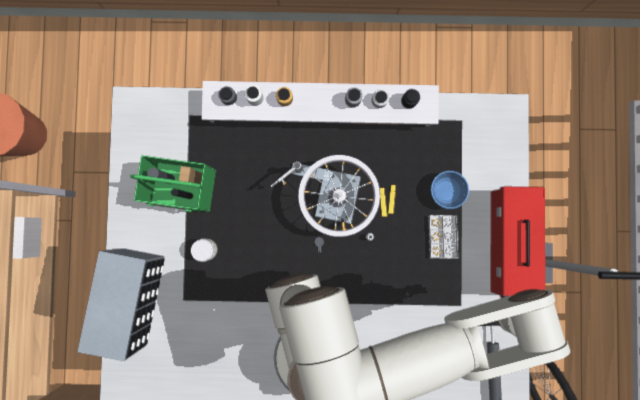

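View pics/side0.png

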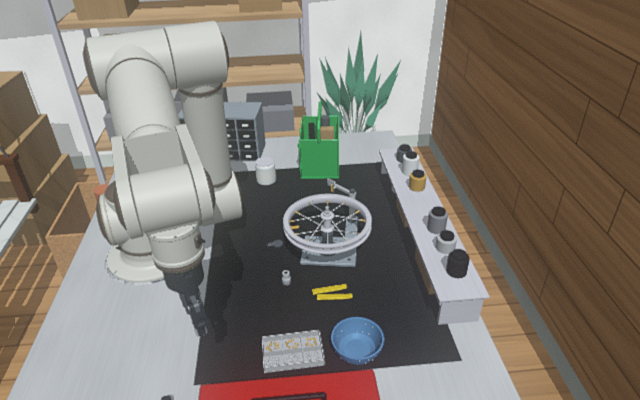

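The top view shows the wheel at about (339,195), its valve near (347,233) and the gauge arm running from pivot (295,165) to tab (273,186). I'll check the fitted model with an overlay.

```bash
cat >> h.py <<'E'
def overlay(name,A,jig,valve,swing,pre=None):
    out=[]
    for c,(u,v,w,h) in (("top",(255,140,140,110)),("side",(265,165,125,110))):
        im=eyes.read_camera(c)[0] if pre is None else cv2.imread(pre%c)
        s=5 if c=="top" else 5
        raw=cv2.resize(im[v:v+h,u:u+w],None,fx=s,fy=s,interpolation=cv2.INTER_CUBIC)
        def P(r,a,z,o=A):
            q=(proj(c,[o[0]+r*np.cos(a),o[1]+r*np.sin(a),z])-[u,v]+.5)*s
            return tuple(int(x) for x in q)
        for r,z in((.133,.137),(.115,.137)):
            pts=np.array([P(r,a,z) for a in np.linspace(0,2*np.pi,90)])
            cv2.polylines(raw,[pts],True,(0,0,255),1)
        cv2.line(raw,P(.077,valve,.125),P(.133,valve,.125),(255,0,255),1)
        cv2.circle(raw,P(0,0,.179),3,(0,255,0),-1)
        cv2.circle(raw,P(.133,jig,.125),4,(255,255,0),1)
        pa=jig-np.arctan2(70,155);rp=np.hypot(.07,.155)
        pv=[A[0]+rp*np.cos(pa),A[1]+rp*np.sin(pa)]
        cv2.line(raw,P(0,0,.13,pv),P(.095,jig+np.pi/2-swing,.13,pv),(0,255,0),1)
        out.append(cv2.resize(raw,(400,int(400*h/w))) if False else raw)
    H=max(o.shape[0] for o in out)
    r=np.hstack([cv2.copyMakeBorder(o,0,H-o.shape[0],0,0,0) for o in out])
    r=cv2.resize(r,None,fx=800/r.shape[1],fy=800/r.shape[1],interpolation=cv2.INTER_AREA)
    cv2.imwrite(name,r)
E
cat > t.py <<'E'
from h import *
import sys
a=[float(x) for x in sys.argv[2:]]
overlay(sys.argv[1],a[:2],np.radians(a[2]),np.radians(a[3]),a[4],"pics/%s0.png")
E
python3 t.py pics/o1.png .560 -.061 77.5 195 .62
```

```text
(no output)
```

View pics/o1.png

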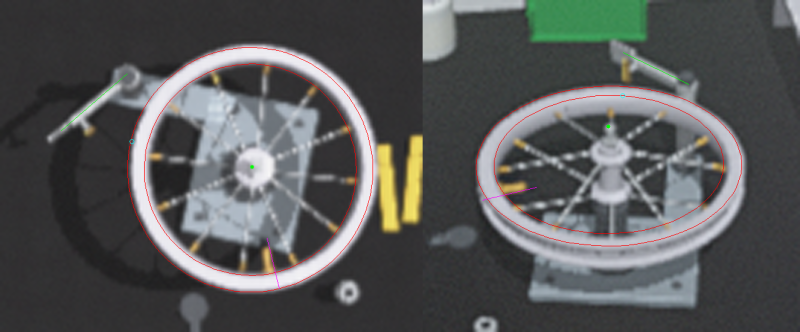

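The model's rim and gauge arm match the picture. The real valve in the top half, at (267,260), sits a few degrees clockwise of my line. I'll refine the jig and valve angles using depth.

```bash
cat > d.py <<'E'
from h import *
from scipy.optimize import least_squares
def cloud(c):
    im,d=eyes.read_camera(c);m=eyes.camera_model(c);K=np.array(m["mtx"]);V=np.array(m["view"])
    v,u=np.mgrid[:400,:640];P=np.stack([(u-K[0,2])/K[0,0]*d,(v-K[1,2])/K[1,1]*d,d],-1)
    return im,(P-V[:3,3])@V[:3,:3],d>0
def rimfit(c):
    im,W,ok=cloud(c)
    near=np.hypot(W[...,0]-.56,W[...,1]+.061)
    s=ok&(abs(W[...,2]-.137)<.006)&(near>.105)&(near<.142)
    p=W[s]; f=least_squares(lambda q:np.hypot(p[:,0]-q[0],p[:,1]-q[1])-.124,[.56,-.061],loss="soft_l1",f_scale=.003)
    return im,W,ok,f.x,len(p),p[:,2].mean()
E
python3 - <<'E'
from d import *
for c in("top","side"):
    im,W,ok,A,n,z=rimfit(c);print(c,"axle",A.round(4),n,z.round(4))
    R=W-[A[0],A[1],0];r=np.hypot(R[...,0],R[...,1]);a=np.degrees(np.arctan2(R[...,1],R[...,0]))%360
    b,g,rd=[im[...,i].astype(int) for i in range(3)]
    s=(r>.07)&(r<.115)&(rd-b>40)&(abs(W[...,2]-.125)<.02)&(a>150)&(a<240)
    print(np.c_[a[s],r[s]*1e3,W[s][:,2]*1e3].round(0).astype(int).tolist())
    s=ok&(r>.145)&(r<.26)&(W[...,2]>.1)&(W[...,2]<.15)&(a>20)&(a<130)
    print("gauge",np.c_[W[s]*1e3].round(0).astype(int).tolist())
    s=ok&(abs(W[...,2]-.016)<.005)&(r<.13)&(g>90)
    rect=cv2.minAreaRect(W[s][:,:2].astype(np.float32)*1000);print("base",s.sum(),rect)
E
```

```text
top axle [ 0.5629 -0.0647] 1136 0.1359
[[234, 105, 125], [235, 107, 136], [234, 109, 134], [235, 112, 124], [233, 113, 138], [188, 90, 133], [191, 90, 128], [188, 93, 131], [190, 94, 129], [188, 97, 119], [190, 97, 122], [205, 105, 117], [188, 100, 130], [190, 100, 126], [204, 108, 115], [188, 103, 128], [189, 103, 126], [191, 104, 125], [203, 110, 127], [205, 112, 122], [175, 106, 131], [187, 106, 126], [189, 107, 131], [191, 107, 129], [204, 115, 117], [173, 110, 132], [175, 110, 130], [187, 110, 125], [189, 110, 124], [191, 110, 125], [174, 113, 130], [175, 113, 125], [187, 113, 126], [188, 113, 133], [190, 114, 134], [192, 114, 128]]
gauge [[669, 81, 127], [668, 77, 139], [668, 74, 138], [667, 70, 143], [668, 67, 138], [666, 84, 124], [665, 80, 136], [664, 77, 143], [665, 74, 138], [664, 70, 139], [664, 67, 143], [662, 84, 131], [661, 80, 137], [662, 77, 135], [660, 73, 144], [661, 70, 138], [661, 67, 137], [662, 64, 131], [659, 84, 128], [658, 80, 138], [658, 77, 135], [658, 73, 141], [658, 70, 138], [657, 67, 145], [659, 64, 128], [655, 84, 129], [655, 80, 136], [654, 77, 139],
[... 4780 characters left out ...]
661, 63, 136], [665, 68, 132], [669, 69, 131], [648, 84, 119], [648, 63, 132], [651, 64, 132], [655, 63, 132], [658, 61, 133], [660, 58, 135], [665, 69, 127], [668, 66, 129], [649, 66, 127], [652, 64, 128], [654, 59, 131], [658, 64, 127], [661, 64, 127], [664, 63, 128], [670, 73, 120], [649, 67, 122], [651, 60, 127], [655, 64, 124], [657, 59, 127], [661, 62, 124], [665, 65, 122], [669, 69, 119], [650, 72, 115], [653, 71, 115], [655, 62, 121], [658, 62, 121], [660, 57, 124], [664, 62, 120], [655, 65, 115], [659, 66, 114], [662, 68, 112], [665, 61, 117], [662, 63, 112], [666, 68, 108]]
base 867 ((569.5576171875, -48.203269958496094), (181.55580139160156, 169.33822631835938), 80.01793670654297)
```

Axle at about (0.562,-0.0655), jig +y at 79.3°, valve at 189.3°, gauge swung about 0.70 rad. The wheel needs about 110° clockwise. I'll enter the open sector at 339°.

Call:
{"fn": "move_arm", "kwargs": {"deltas": [{"tx": 1.72, "ty": -0.7, "grip": 0}, {"tx": 3.44, "ty": -1.4, "grip": 0}, {"tx": 3.44, "ty": -1.4, "grip": 0}, {"tx": 3.44, "ty": -1.4, "grip": 0}, {"tx": 3.44, "ty": -1.4, "grip": 0}, {"tx": 3.44, "ty": -1.4, "grip": 0}, {"tx": 3.44, "ty": -1.4, "grip": 0}, {"tx": 3.44, "ty": -1.4, "grip": 0}]}}

```text
schema error: expected keys tx, ty, tz, ax, ay, az, grip
```

Call:
{"fn": "move_arm", "kwargs": {"deltas": [{"tx": 3.44, "ty": -1.4, "grip": 0}, {"tx": 3.44, "ty": -1.4, "grip": 0}, {"tx": 3.44, "ty": -1.4, "grip": 0}, {"tx": 3.44, "ty": -1.4, "grip": 0}, {"tx": 3.44, "ty": -1.4, "grip": 0}, {"tx": 3.44, "ty": -1.4, "grip": 0}, {"tx": 3.44, "ty": -1.4, "grip": 0}, {"tx": 3.44, "ty": -1.4, "grip": 0}]}}

```text
schema error: expected keys tx, ty, tz, ax, ay, az, grip
```

Call:
{"fn": "move_arm", "kwargs": {"deltas": [{"az": -6.5, "grip": 0}, {"az": -6.5, "grip": 0}, {"az": -6.5, "grip": 0}, {"az": -6.5, "grip": 0}, {"az": -6.5, "grip": 0}, {"az": -6.5, "grip": 0}, {"az": -6.3, "grip": 0}, {"grip": 0}]}}

```text
schema error: expected keys tx, ty, tz, ax, ay, az, grip
```

All seven keys are needed in each row.

Call:
{"fn": "move_arm", "kwargs": {"deltas": [{"tx": 1.72, "ty": -0.7, "tz": 0, "ax": 0, "ay": 0, "az": 0, "grip": 0}, {"tx": 3.44, "ty": -1.4, "tz": 0, "ax": 0, "ay": 0, "az": 0, "grip": 0}, {"tx": 3.44, "ty": -1.4, "tz": 0, "ax": 0, "ay": 0, "az": 0, "grip": 0}, {"tx": 3.44, "ty": -1.4, "tz": 0, "ax": 0, "ay": 0, "az": 0, "grip": 0}, {"tx": 3.44, "ty": -1.4, "tz": 0, "ax": 0, "ay": 0, "az": 0, "grip": 0}, {"tx": 3.44, "ty": -1.4, "tz": 0, "ax": 0, "ay": 0, "az": 0, "grip": 0}, {"tx": 3.44, "ty": -1.4, "tz": 0, "ax": 0, "ay": 0, "az": 0, "grip": 0}, {"tx": 3.44, "ty": -1.4, "tz": 0, "ax": 0, "ay": 0, "az": 0, "grip": 0}]}}

```text
clock: 1.57
ee_pos: [0.4278, -0.3229, 0.2315]
tool_rot: [180.0, -0.0, 24.0]
contact_force: [0.6, -0.0, 0.1]
gripper_width: 0.0
gripper_force: 0.0
```

Call:
{"fn": "move_arm", "kwargs": {"deltas": [{"tx": 3.44, "ty": -1.4, "tz": 0, "ax": 0, "ay": 0, "az": 0, "grip": 0}, {"tx": 3.44, "ty": -1.4, "tz": 0, "ax": 0, "ay": 0, "az": 0, "grip": 0}, {"tx": 3.44, "ty": -1.4, "tz": 0, "ax": 0, "ay": 0, "az": 0, "grip": 0}, {"tx": 3.44, "ty": -1.4, "tz": 0, "ax": 0, "ay": 0, "az": 0, "grip": 0}, {"tx": 3.44, "ty": -1.4, "tz": 0, "ax": 0, "ay": 0, "az": 0, "grip": 0}, {"tx": 3.44, "ty": -1.4, "tz": 0, "ax": 0, "ay": 0, "az": 0, "grip": 0}, {"tx": 3.44, "ty": -1.4, "tz": 0, "ax": 0, "ay": 0, "az": 0, "grip": 0}, {"tx": 3.44, "ty": -1.4, "tz": 0, "ax": 0, "ay": 0, "az": 0, "grip": 0}]}}

```text
clock: 2.23
ee_pos: [0.6337, -0.1085, 0.2313]
tool_rot: [180.0, -0.0, 24.0]
contact_force: [0.9, -1.9, 0.1]
gripper_width: 0.0001
gripper_force: 0.0
```

Call:
{"fn": "move_arm", "kwargs": {"deltas": [{"tx": 0, "ty": 0, "tz": 0, "ax": 0, "ay": 0, "az": -6.5, "grip": 0}, {"tx": 0, "ty": 0, "tz": 0, "ax": 0, "ay": 0, "az": -6.5, "grip": 0}, {"tx": 0, "ty": 0, "tz": 0, "ax": 0, "ay": 0, "az": -6.5, "grip": 0}, {"tx": 0, "ty": 0, "tz": 0, "ax": 0, "ay": 0, "az": -6.5, "grip": 0}, {"tx": 0, "ty": 0, "tz": 0, "ax": 0, "ay": 0, "az": -6.5, "grip": 0}, {"tx": 0, "ty": 0, "tz": 0, "ax": 0, "ay": 0, "az": -6.5, "grip": 0}, {"tx": 0, "ty": 0, "tz": 0, "ax": 0, "ay": 0, "az": -6.3, "grip": 0}, {"tx": 0, "ty": 0, "tz": 0, "ax": 0, "ay": 0, "az": 0, "grip": 0}]}}

```text
clock: 2.9
ee_pos: [0.6327, -0.1102, 0.2313]
tool_rot: [-180.0, -0.0, 69.6]
contact_force: [0.7, -0.1, 0.4]
gripper_width: 0.0002
gripper_force: 0.0
```

Call:
{"fn": "move_arm", "kwargs": {"deltas": [{"tx": 1.7, "ty": 0.8, "tz": 0, "ax": 0, "ay": 0, "az": 0, "grip": 0}, {"tx": 0, "ty": 0, "tz": 2, "ax": 0, "ay": 0, "az": 0, "grip": 0}, {"tx": 0, "ty": 0, "tz": 2.5, "ax": 0, "ay": 0, "az": 0, "grip": 0}, {"tx": 0, "ty": 0, "tz": 2.2, "ax": 0, "ay": 0, "az": 0, "grip": 0}, {"tx": 0, "ty": 0, "tz": 2, "ax": 0, "ay": 0, "az": 0, "grip": 0}, {"tx": 0, "ty": 0, "tz": 2, "ax": 0, "ay": 0, "az": 0, "grip": 0}, {"tx": 0, "ty": 0, "tz": 2, "ax": 0, "ay": 0, "az": 0, "grip": 0}, {"tx": 0, "ty": 0, "tz": 0.4, "ax": 0, "ay": 0, "az": 0, "grip": 0}]}}

```text
clock: 3.57
ee_pos: [0.6448, -0.0968, 0.0968]
tool_rot: [-179.7, 0.0, 69.1]
contact_force: [-0.3, 0.5, 0.1]
gripper_width: -0.0001
gripper_force: 0.0
```

```bash
python3 - <<'E'
from h import *
overlay("pics/o2.png",[.562,-.0655],np.radians(79.3),np.radians(189.3),.70)
s=env.read_state();print(s["ee_pos"],s["contact_force"])
E
```

```text
[ 0.64579895 -0.09703016  0.09969945] [ 0.07781371  0.83953647 -0.19158184]
```

View pics/o2.png

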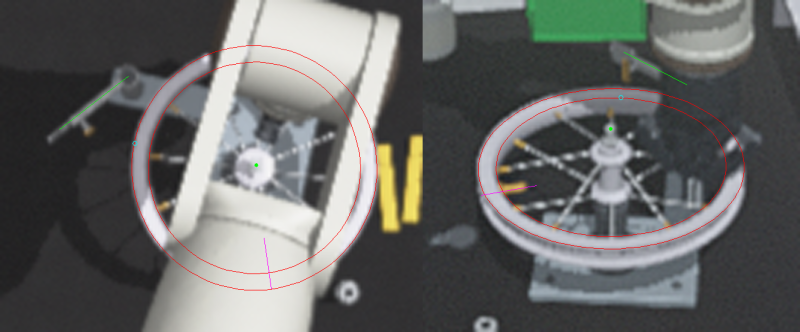

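The finger is in the wheel in an open sector, with no contact, and the valve hasn't moved. Now I'll push clockwise along the arc.

Call:
{"fn": "move_arm", "kwargs": {"deltas": [{"tx": -0.31, "ty": -0.01, "tz": 0, "ax": 0, "ay": 0, "az": 2, "grip": 0}, {"tx": -0.31, "ty": -0.01, "tz": 0, "ax": 0, "ay": 0, "az": 2, "grip": 0}, {"tx": -0.31, "ty": -0.01, "tz": 0, "ax": 0, "ay": 0, "az": 2, "grip": 0}, {"tx": -0.31, "ty": -0.01, "tz": 0, "ax": 0, "ay": 0, "az": 2, "grip": 0}, {"tx": -0.47, "ty": -0.01, "tz": 0, "ax": 0, "ay": 0, "az": 3, "grip": 0}, {"tx": -0.47, "ty": -0.01, "tz": 0, "ax": 0, "ay": 0, "az": 3, "grip": 0}, {"tx": -0.63, "ty": -0.02, "tz": 0, "ax": 0, "ay": 0, "az": 4, "grip": 0}, {"tx": -0.63, "ty": -0.02, "tz": 0, "ax": 0, "ay": 0, "az": 4, "grip": 0}]}}

```text
clock: 4.33
ee_pos: [0.6289, -0.1266, 0.1023]
tool_rot: [179.9, -0.1, 47.0]
contact_force: [1.9, 0.5, 0.3]
gripper_width: -0.0
gripper_force: 0.6
```

Call:
{"fn": "move_arm", "kwargs": {"deltas": [{"tx": -0.63, "ty": -0.02, "tz": 0, "ax": 0, "ay": 0, "az": 4, "grip": 0}, {"tx": -0.63, "ty": -0.02, "tz": 0, "ax": 0, "ay": 0, "az": 4, "grip": 0}, {"tx": -0.63, "ty": -0.02, "tz": 0, "ax": 0, "ay": 0, "az": 4, "grip": 0}, {"tx": -0.63, "ty": -0.02, "tz": 0, "ax": 0, "ay": 0, "az": 4, "grip": 0}, {"tx": -0.63, "ty": -0.02, "tz": 0, "ax": 0, "ay": 0, "az": 4, "grip": 0}, {"tx": -0.63, "ty": -0.02, "tz": 0, "ax": 0, "ay": 0, "az": 4, "grip": 0}, {"tx": -0.63, "ty": -0.02, "tz": 0, "ax": 0, "ay": 0, "az": 4, "grip": 0}, {"tx": -0.63, "ty": -0.02, "tz": 0, "ax": 0, "ay": 0, "az": 4, "grip": 0}]}}

```text
clock: 5.0
ee_pos: [0.5862, -0.1527, 0.1023]
tool_rot: [179.9, -0.1, 15.0]
contact_force: [1.3, -0.5, 0.2]
gripper_width: 0.0001
gripper_force: 0.6
```

```bash
cat > v.py <<'E'
from d import *
A=np.array([.562,-.0655])
s=env.read_state();e=s["ee_pos"][:2]-A
print("ee",s["ee_pos"].round(4),"r",np.hypot(*e).round(4),"ang",np.degrees(np.arctan2(e[1],e[0]))%360,s["tool_rot"].round(1),s["contact_force"].round(1),s["q"].round(0),s["clock"])
for c in("top","side"):
    im,W,ok=cloud(c)
    R=W-[A[0],A[1],0];r=np.hypot(R[...,0],R[...,1]);a=np.degrees(np.arctan2(R[...,1],R[...,0]))%360
    b,g,rd=[im[...,i].astype(int) for i in range(3)]
    # dark-grown spoke nipples only beyond r=.098: valve = brass at r .085-.097
    m=(r>.084)&(r<.097)&(rd-b>40)&(abs(W[...,2]-.125)<.02)
    print(c,"valve?",np.sort(a[m]).round(0).tolist())
    m=(r>.098)&(r<.115)&(rd-b>40)&(abs(W[...,2]-.125)<.02)
    print("  brass",np.sort(a[m]).round(0).astype(int).tolist())
E
python3 v.py
```

```text
ee [ 0.5862 -0.1527  0.1023] r 0.0905 ang 285.53066782153417 [ 1.799e+02 -1.000e-01  1.500e+01] [ 1.3 -0.5  0.2] [-22.  16.  88.   0.  75.  53.] 5.0
top valve? [141.0, 141.0, 142.0, 142.0, 143.0, 144.0]
  brass [7, 7, 8, 8, 37, 37, 38, 68, 68, 126, 127, 128, 140, 140, 140, 140, 141, 141, 142, 142, 142, 143, 143, 144, 144, 145, 157, 157, 157, 158, 217, 217, 217, 218, 219, 246, 247, 247, 247, 248]
side valve? [142.0, 142.0, 144.0, 144.0, 145.0]
  brass [3, 5, 5, 6, 8, 34, 34, 35, 35, 35, 37, 95, 96, 96, 127, 135, 140, 140, 140, 140, 142, 142, 142, 142, 143, 144, 144, 145, 146, 146, 156, 158, 158, 158, 159, 159, 159, 186, 186, 186, 187, 187, 188, 245, 246, 304, 304, 305, 332, 334, 335, 335]
```

Call:
{"fn": "move_arm", "kwargs": {"deltas": [{"tx": -0.63, "ty": -0.02, "tz": 0, "ax": 0, "ay": 0, "az": 4, "grip": 0}, {"tx": -0.63, "ty": -0.02, "tz": 0, "ax": 0, "ay": 0, "az": 4, "grip": 0}, {"tx": -0.63, "ty": -0.02, "tz": 0, "ax": 0, "ay": 0, "az": 4, "grip": 0}, {"tx": -0.63, "ty": -0.02, "tz": 0, "ax": 0, "ay": 0, "az": 4, "grip": 0}, {"tx": -0.63, "ty": -0.02, "tz": 0, "ax": 0, "ay": 0, "az": 4, "grip": 0}, {"tx": -0.63, "ty": -0.02, "tz": 0, "ax": 0, "ay": 0, "az": 4, "grip": 0}, {"tx": -0.63, "ty": -0.02, "tz": 0, "ax": 0, "ay": 0, "az": 4, "grip": 0}, {"tx": -0.63, "ty": -0.02, "tz": 0, "ax": 0, "ay": 0, "az": 4, "grip": 0}]}}

```text
clock: 5.77
ee_pos: [0.5365, -0.1518, 0.1016]
tool_rot: [-180.0, -0.1, -16.8]
contact_force: [1.9, -0.8, 0.9]
gripper_width: -0.0001
gripper_force: 0.6
```

Call:
{"fn": "move_arm", "kwargs": {"deltas": [{"tx": -0.63, "ty": -0.02, "tz": 0, "ax": 0, "ay": 0, "az": 4, "grip": 0}, {"tx": -0.63, "ty": -0.02, "tz": 0, "ax": 0, "ay": 0, "az": 4, "grip": 0}, {"tx": -0.63, "ty": -0.02, "tz": 0, "ax": 0, "ay": 0, "az": 4, "grip": 0}, {"tx": -0.47, "ty": -0.01, "tz": 0, "ax": 0, "ay": 0, "az": 3, "grip": 0}, {"tx": -0.47, "ty": -0.01, "tz": 0, "ax": 0, "ay": 0, "az": 3, "grip": 0}, {"tx": -0.31, "ty": -0.01, "tz": 0, "ax": 0, "ay": 0, "az": 2, "grip": 0}, {"tx": -0.31, "ty": 0, "tz": 0, "ax": 0, "ay": 0, "az": 2, "grip": 0}, {"tx": -0.16, "ty": 0, "tz": 0, "ax": 0, "ay": 0, "az": 1, "grip": 0}]}}

```text
clock: 6.43
ee_pos: [0.5048, -0.1349, 0.1015]
tool_rot: [-180.0, -0.1, -39.7]
contact_force: [0.9, -1.3, 0.7]
gripper_width: 0.0
gripper_force: 0.5
```

```bash
python3 v.py
```

```text
ee [ 0.5048 -0.1349  0.1015] r 0.0899 ang 230.47371817284045 [-1.80e+02 -1.00e-01 -3.97e+01] [ 0.9 -1.3  0.7] [-23.   7. 100.   0.  73. 106.] 6.4333
top valve? [84.0, 85.0, 85.0, 86.0, 87.0, 87.0]
  brass [10, 11, 11, 41, 41, 70, 71, 71, 72, 84, 84, 85, 85, 85, 86, 86, 86, 87, 87, 87, 87, 87, 88, 101, 101, 102, 130, 131, 132, 160, 161, 190, 190, 191, 192, 192, 282, 282, 311, 311, 311, 312, 312, 341, 341, 342, 342]
side valve? [86.0, 86.0, 88.0, 88.0]
  brass [10, 10, 11, 11, 12, 17, 19, 40, 42, 42, 70, 84, 84, 84, 85, 85, 86, 87, 87, 87, 161, 161, 162, 192, 193, 193, 194, 250, 252, 309, 339, 340, 341, 342, 343]
```

Valve at 86.2°, so 6.9° remain.

Call:
{"fn": "move_arm", "kwargs": {"deltas": [{"tx": -0.16, "ty": 0, "tz": 0, "ax": 0, "ay": 0, "az": 1, "grip": 0}, {"tx": -0.24, "ty": 0, "tz": 0, "ax": 0, "ay": 0, "az": 1.5, "grip": 0}, {"tx": -0.24, "ty": 0, "tz": 0, "ax": 0, "ay": 0, "az": 1.5, "grip": 0}, {"tx": -0.16, "ty": 0, "tz": 0, "ax": 0, "ay": 0, "az": 1, "grip": 0}, {"tx": -0.16, "ty": 0, "tz": 0, "ax": 0, "ay": 0, "az": 1, "grip": 0}, {"tx": -0.08, "ty": 0, "tz": 0, "ax": 0, "ay": 0, "az": 0.5, "grip": 0}, {"tx": -0.05, "ty": 0, "tz": 0, "ax": 0, "ay": 0, "az": 0.3, "grip": 0}, {"tx": 0, "ty": 0, "tz": 0, "ax": 0, "ay": 0, "az": 0, "grip": 0}]}}

```text
clock: 7.2
ee_pos: [0.4961, -0.1275, 0.1003]
tool_rot: [-180.0, 0.0, -46.5]
contact_force: [0.9, 0.1, -0.0]
gripper_width: 0.0002
gripper_force: 0.2
```

```bash
python3 v.py
```

```text
ee [ 0.4961 -0.1275  0.1003] r 0.0905 ang 223.2531093031476 [-180.     0.   -46.5] [ 0.9  0.1 -0. ] [-23.   6. 101.   0.  73. 113.] 7.2
top valve? [75.0, 77.0, 78.0, 79.0, 79.0, 80.0, 80.0]
  brass [4, 4, 4, 4, 33, 33, 34, 34, 35, 62, 63, 64, 64, 77, 77, 78, 78, 78, 79, 79, 79, 79, 80, 80, 80, 81, 92, 92, 94, 94, 94, 123, 123, 124, 153, 153, 154, 183, 273, 274, 303, 304, 304, 305, 333, 334, 334, 335]
side valve? [78.0, 80.0]
  brass [0, 2, 3, 3, 7, 12, 32, 33, 33, 34, 36, 63, 77, 77, 77, 77, 78, 79, 79, 79, 80, 80, 80, 80, 94, 94, 153, 243, 244, 303, 303, 331, 332]
```

Valve at 78.6°, within 2 mm of the target. I'll back off from the spoke and lift out.

Call:
{"fn": "move_arm", "kwargs": {"deltas": [{"tx": 0.3, "ty": 0, "tz": 0, "ax": 0, "ay": 0, "az": 0, "grip": 0}, {"tx": 0.4, "ty": 0, "tz": 0, "ax": 0, "ay": 0, "az": 0, "grip": 0}, {"tx": 0, "ty": 0, "tz": -1, "ax": 0, "ay": 0, "az": 0, "grip": 0}, {"tx": 0, "ty": 0, "tz": -2, "ax": 0, "ay": 0, "az": 0, "grip": 0}, {"tx": 0, "ty": 0, "tz": -3, "ax": 0, "ay": 0, "az": 0, "grip": 0}, {"tx": 0, "ty": 0, "tz": -3, "ax": 0, "ay": 0, "az": 0, "grip": 0}, {"tx": 0, "ty": 0, "tz": -3, "ax": 0, "ay": 0, "az": 0, "grip": 0}, {"tx": 0, "ty": 0, "tz": -1, "ax": 0, "ay": 0, "az": 0, "grip": 0}]}}

```text
clock: 7.97
ee_pos: [0.5019, -0.133, 0.2355]
tool_rot: [-179.9, -0.3, -46.5]
contact_force: [-0.1, 0.1, 0.5]
gripper_width: 0.0004
gripper_force: 0.0
```

```bash
python3 - <<'E'
from h import *
overlay("pics/o3.png",[.562,-.0655],np.radians(79.3),np.radians(79.3),.70)
for c in("top","side"):
    for t in("feeler_point","gauge_tab","valve","gauge_pivot"):
        for r in nets.spot_point(c,t)[:2]: print(c,t,round(r["confidence"],2),ray(c,r["xy"],.125).round(4))
s=env.read_state();print(s["ee_pos"],s["tool_rot"],s["clock"])
E
```

```text
top feeler_point 0.64 [0.5818 0.0733 0.125 ]
top gauge_tab 0.64 [0.5887 0.1442 0.125 ]
top valve 0.73 [0.5804 0.0627 0.125 ]
top valve 0.46 [0.5933 0.0637 0.125 ]
top gauge_pivot 0.69 [ 0.5464 -0.2392  0.125 ]
top gauge_pivot 0.66 [0.6614 0.0824 0.125 ]
side feeler_point 0.97 [0.5869 0.0638 0.125 ]
side gauge_tab 0.55 [0.6042 0.1443 0.125 ]
side valve 0.5 [0.5799 0.0601 0.125 ]
side gauge_pivot 0.7 [0.6623 0.0673 0.125 ]
side gauge_pivot 0.2 [ 0.4363 -0.5413  0.125 ]
[ 0.50075446 -0.13254515  0.22958962] [ 1.79975786e+02  6.92431738e-02 -4.65053696e+01] 8.4667
```

View pics/o3.png

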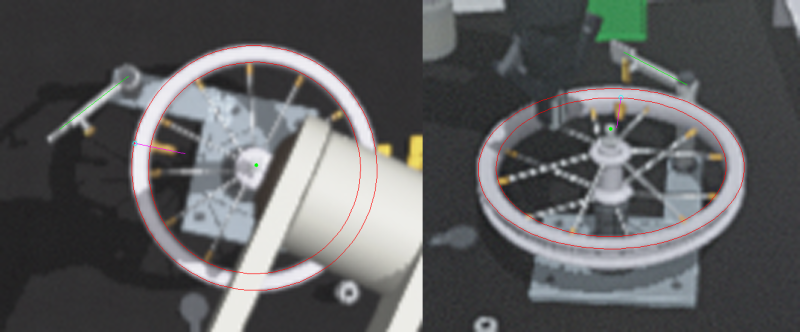

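The valve lines up with the feeler point in both views; in the side half it's at (619,112), on the model line. Now I'll turn and travel to the outer side of the gauge tab.

Call:
{"fn": "move_arm", "kwargs": {"deltas": [{"tx": 0, "ty": 0, "tz": 0, "ax": 0, "ay": 0, "az": -7.15, "grip": 0}, {"tx": 0, "ty": 0, "tz": 0, "ax": 0, "ay": 0, "az": -7.15, "grip": 0}, {"tx": 0, "ty": 0, "tz": 0, "ax": 0, "ay": 0, "az": -7.15, "grip": 0}, {"tx": 0, "ty": 0, "tz": 0, "ax": 0, "ay": 0, "az": -7.15, "grip": 0}, {"tx": 0, "ty": 0, "tz": 0, "ax": 0, "ay": 0, "az": -7.15, "grip": 0}, {"tx": 0, "ty": 0, "tz": 0, "ax": 0, "ay": 0, "az": -7.15, "grip": 0}, {"tx": 0, "ty": 0, "tz": 0, "ax": 0, "ay": 0, "az": -7.15, "grip": 0}, {"tx": 0, "ty": 0, "tz": 0, "ax": 0, "ay": 0, "az": -7.15, "grip": 0}]}}

```text
clock: 9.13
ee_pos: [0.5009, -0.1326, 0.2299]
tool_rot: [-180.0, 0.0, 11.1]
contact_force: [-0.4, -0.1, -0.9]
gripper_width: -0.0002
gripper_force: 0.0
```

Call:
{"fn": "move_arm", "kwargs": {"deltas": [{"tx": 0, "ty": 0, "tz": 0, "ax": 0, "ay": 0, "az": -7.15, "grip": 0}, {"tx": 0, "ty": 0, "tz": 0, "ax": 0, "ay": 0, "az": -7.15, "grip": 0}, {"tx": 0, "ty": 0, "tz": 0, "ax": 0, "ay": 0, "az": -7.15, "grip": 0}, {"tx": 0, "ty": 0, "tz": 0, "ax": 0, "ay": 0, "az": -7.15, "grip": 0}, {"tx": 1.5, "ty": -0.8, "tz": 0, "ax": 0, "ay": 0, "az": 0, "grip": 0}, {"tx": 2.8, "ty": -1.5, "tz": 0, "ax": 0, "ay": 0, "az": 0, "grip": 0}, {"tx": 2.8, "ty": -1.5, "tz": 0, "ax": 0, "ay": 0, "az": 0, "grip": 0}, {"tx": 2.8, "ty": -1.5, "tz": 0, "ax": 0, "ay": 0, "az": 0, "grip": 0}]}}

```text
clock: 9.8
ee_pos: [0.5442, -0.0278, 0.23]
tool_rot: [-180.0, 0.0, 39.2]
contact_force: [0.5, 0.6, 0.4]
gripper_width: 0.0
gripper_force: 0.0
```

Call:
{"fn": "move_arm", "kwargs": {"deltas": [{"tx": 2.8, "ty": -1.5, "tz": 0, "ax": 0, "ay": 0, "az": 0, "grip": 0}, {"tx": 2.8, "ty": -1.5, "tz": 0, "ax": 0, "ay": 0, "az": 0, "grip": 0}, {"tx": 2.8, "ty": -1.5, "tz": 0, "ax": 0, "ay": 0, "az": 0, "grip": 0}, {"tx": 2.8, "ty": -1.5, "tz": 0, "ax": 0, "ay": 0, "az": 0, "grip": 0}, {"tx": 2.8, "ty": -1.5, "tz": 0, "ax": 0, "ay": 0, "az": 0, "grip": 0}, {"tx": 2.8, "ty": -1.5, "tz": 0, "ax": 0, "ay": 0, "az": 0, "grip": 0}, {"tx": 1.5, "ty": -0.8, "tz": 0, "ax": 0, "ay": 0, "az": 0, "grip": 0}, {"tx": 0, "ty": 0, "tz": 0, "ax": 0, "ay": 0, "az": 0, "grip": 0}]}}

```text
clock: 10.47
ee_pos: [0.6241, 0.166, 0.2292]
tool_rot: [-179.9, 0.0, 39.4]
contact_force: [-0.4, -0.6, -0.1]
gripper_width: -0.0001
gripper_force: 0.0
```

Call:
{"fn": "move_arm", "kwargs": {"deltas": [{"tx": 0, "ty": 0, "tz": 2, "ax": 0, "ay": 0, "az": 0, "grip": 0}, {"tx": 0, "ty": 0, "tz": 3, "ax": 0, "ay": 0, "az": 0, "grip": 0}, {"tx": 0, "ty": 0, "tz": 3, "ax": 0, "ay": 0, "az": 0, "grip": 0}, {"tx": 0, "ty": 0, "tz": 2.5, "ax": 0, "ay": 0, "az": 0, "grip": 0}, {"tx": 0, "ty": 0, "tz": 1.9, "ax": 0, "ay": 0, "az": 0, "grip": 0}, {"tx": -0.5, "ty": 0, "tz": 0, "ax": 0, "ay": 0, "az": 0, "grip": 0}, {"tx": -0.5, "ty": 0, "tz": 0, "ax": 0, "ay": 0, "az": 0, "grip": 0}, {"tx": -0.5, "ty": 0, "tz": 0, "ax": 0, "ay": 0, "az": 0, "grip": 0}]}}

```text
clock: 11.13
ee_pos: [0.612, 0.1528, 0.1077]
tool_rot: [180.0, -0.1, 39.3]
contact_force: [-0.4, 0.2, 0.2]
gripper_width: -0.0001
gripper_force: 0.0
```

Call:
{"fn": "move_arm", "kwargs": {"deltas": [{"tx": -0.33, "ty": -0.04, "tz": 0, "ax": 0, "ay": 0, "az": -2, "grip": 0}, {"tx": -0.66, "ty": -0.06, "tz": 0, "ax": 0, "ay": 0, "az": -4, "grip": 0}, {"tx": -0.66, "ty": -0.06, "tz": 0, "ax": 0, "ay": 0, "az": -4, "grip": 0}, {"tx": -0.66, "ty": -0.06, "tz": 0, "ax": 0, "ay": 0, "az": -4, "grip": 0}, {"tx": -0.66, "ty": -0.06, "tz": 0, "ax": 0, "ay": 0, "az": -4, "grip": 0}, {"tx": -0.66, "ty": -0.06, "tz": 0, "ax": 0, "ay": 0, "az": -4, "grip": 0}, {"tx": -0.66, "ty": -0.06, "tz": 0, "ax": 0, "ay": 0, "az": -4, "grip": 0}, {"tx": -0.66, "ty": -0.06, "tz": 0, "ax": 0, "ay": 0, "az": -4, "grip": 0}]}}

```text
clock: 11.8
ee_pos: [0.5786, 0.1169, 0.1084]
tool_rot: [179.9, -0.1, 69.5]
contact_force: [-0.5, 0.8, 0.6]
gripper_width: -0.0002
gripper_force: 0.2
```

Call:
{"fn": "move_arm", "kwargs": {"deltas": [{"tx": -0.33, "ty": -0.04, "tz": 0, "ax": 0, "ay": 0, "az": -2, "grip": 0}, {"tx": -0.33, "ty": -0.04, "tz": 0, "ax": 0, "ay": 0, "az": -2, "grip": 0}, {"tx": 0, "ty": 0, "tz": 0, "ax": 0, "ay": 0, "az": 0, "grip": 0}]}}

```text
clock: 12.05
ee_pos: [0.5757, 0.1107, 0.1083]
tool_rot: [179.9, -0.1, 73.4]
contact_force: [-0.2, -0.3, 0.5]
gripper_width: 0.0001
gripper_force: 0.0
```

```bash
python3 - <<'E'
from h import *
overlay("pics/o4.png",[.562,-.0655],np.radians(79.3),np.radians(78.6),0)
s=env.read_state();print(s["ee_pos"],s["tool_rot"],s["contact_force"],s["clock"])
E
```

```text
[0.57579143 0.11122686 0.10774783] [ 1.79893955e+02 -4.58807243e-02  7.32060223e+01] [-0.08292429  0.54898677 -0.47966249] 12.15
```

View pics/o4.png

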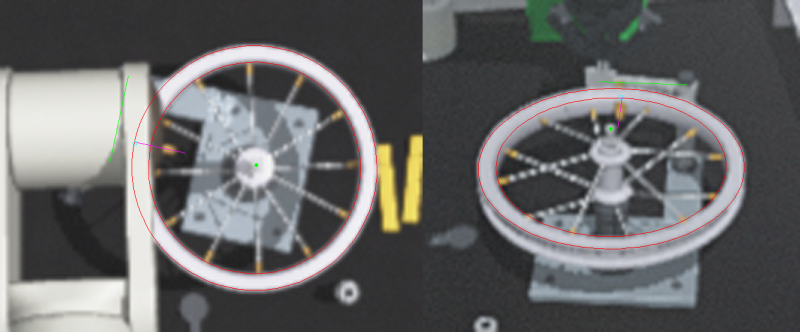

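The arm is nearly in, with about 6° left. I'll push gently until it meets the stop.

Call:
{"fn": "move_arm", "kwargs": {"deltas": [{"tx": -0.17, "ty": -0.02, "tz": 0, "ax": 0, "ay": 0, "az": -1, "grip": 0}, {"tx": -0.17, "ty": -0.02, "tz": 0, "ax": 0, "ay": 0, "az": -1, "grip": 0}, {"tx": -0.17, "ty": -0.02, "tz": 0, "ax": 0, "ay": 0, "az": -1, "grip": 0}, {"tx": -0.17, "ty": -0.02, "tz": 0, "ax": 0, "ay": 0, "az": -1, "grip": 0}, {"tx": 0, "ty": 0, "tz": 0, "ax": 0, "ay": 0, "az": 0, "grip": 0}]}}

```text
clock: 12.57
ee_pos: [0.5728, 0.1048, 0.1063]
tool_rot: [-180.0, 0.0, 77.4]
contact_force: [-0.1, 0.3, -0.4]
gripper_width: -0.0001
gripper_force: 0.0
```

Call:
{"fn": "move_arm", "kwargs": {"deltas": [{"tx": -0.1, "ty": 0, "tz": 0, "ax": 0, "ay": 0, "az": -0.6, "grip": 0}, {"tx": -0.1, "ty": 0, "tz": 0, "ax": 0, "ay": 0, "az": -0.6, "grip": 0}, {"tx": 0, "ty": 0, "tz": 0, "ax": 0, "ay": 0, "az": 0, "grip": 0}]}}

```text
clock: 12.82
ee_pos: [0.5725, 0.103, 0.1063]
tool_rot: [-180.0, -0.0, 78.5]
contact_force: [-0.1, -1.1, -0.1]
gripper_width: 0.0001
gripper_force: 0.0
```

Call:
{"fn": "move_arm", "kwargs": {"deltas": [{"tx": -0.1, "ty": 0, "tz": 0, "ax": 0, "ay": 0, "az": 0, "grip": 0}, {"tx": -0.1, "ty": 0, "tz": 0, "ax": 0, "ay": 0, "az": 0, "grip": 0}, {"tx": 0, "ty": 0, "tz": 0, "ax": 0, "ay": 0, "az": 0, "grip": 0}]}}

```text
clock: 13.07
ee_pos: [0.5721, 0.1012, 0.1063]
tool_rot: [-180.0, -0.0, 78.5]
contact_force: [0.4, 1.6, -0.4]
gripper_width: 0.0004
gripper_force: 0.6
```

Call:
{"fn": "move_arm", "kwargs": {"deltas": [{"tx": -0.1, "ty": 0, "tz": 0, "ax": 0, "ay": 0, "az": 0, "grip": 0}, {"tx": -0.1, "ty": 0, "tz": 0, "ax": 0, "ay": 0, "az": 0, "grip": 0}, {"tx": 0, "ty": 0, "tz": 0, "ax": 0, "ay": 0, "az": 0, "grip": 0}]}}

```text
clock: 13.32
ee_pos: [0.572, 0.1007, 0.1064]
tool_rot: [180.0, -0.2, 78.5]
contact_force: [4.7, 14.8, -2.9]
gripper_width: 0.0004
gripper_force: 7.6
```

Firm stop reached at about 15 N. I'll back off and lift away.

Call:
{"fn": "move_arm", "kwargs": {"deltas": [{"tx": 0.5, "ty": 0, "tz": 0, "ax": 0, "ay": 0, "az": 0, "grip": 0}, {"tx": 1, "ty": 0, "tz": 0, "ax": 0, "ay": 0, "az": 0, "grip": 0}, {"tx": 2, "ty": 0, "tz": 0, "ax": 0, "ay": 0, "az": 0, "grip": 0}, {"tx": 2.5, "ty": 0, "tz": -2, "ax": 0, "ay": 0, "az": 0, "grip": 0}, {"tx": 2.5, "ty": 0, "tz": -3, "ax": 0, "ay": 0, "az": 0, "grip": 0}, {"tx": 2.5, "ty": 0, "tz": -3, "ax": 0, "ay": 0, "az": 0, "grip": 0}, {"tx": 2.5, "ty": 0, "tz": -3, "ax": 0, "ay": 0, "az": 0, "grip": 0}, {"tx": 0, "ty": 0, "tz": 0, "ax": 0, "ay": 0, "az": 0, "grip": 0}]}}

```text
clock: 13.98
ee_pos: [0.6002, 0.236, 0.2225]
tool_rot: [179.6, -0.2, 78.6]
contact_force: [0.5, 0.2, 0.2]
gripper_width: -0.0003
gripper_force: 0.0
```

```bash
python3 v.py; python3 - <<'E'
from h import *
overlay("pics/o5.png",[.562,-.0655],np.radians(79.3),np.radians(78.6),0)
E
```

```text
ee [0.6002 0.236  0.2225] r 0.3039 ang 82.77292709351238 [179.6  -0.2  78.6] [0.5 0.2 0.2] [15. 17. 73.  0. 89. 26.] 13.9833
top valve? [76.0, 77.0, 78.0, 78.0, 79.0, 80.0, 80.0]
  brass [4, 4, 4, 4, 33, 34, 34, 63, 63, 63, 64, 77, 77, 77, 78, 78, 78, 79, 79, 79, 80, 80, 80, 81, 92, 92, 94, 94, 94, 123, 123, 123, 124, 153, 153, 153, 154, 154, 183, 183, 183, 213, 214, 214, 215, 243, 243, 244, 245, 245, 273, 273, 273, 303, 304, 304, 305, 333, 334, 334, 335]
side valve? [78.0, 78.0, 80.0]
  brass [1, 1, 2, 2, 12, 32, 32, 33, 33, 33, 34, 62, 77, 77, 77, 77, 78, 78, 78, 79, 80, 80, 80, 94, 94, 94, 126, 151, 154, 156, 157, 157, 181, 183, 184, 185, 186, 187, 244, 244, 302, 304, 332, 333]
```

View pics/o5.png

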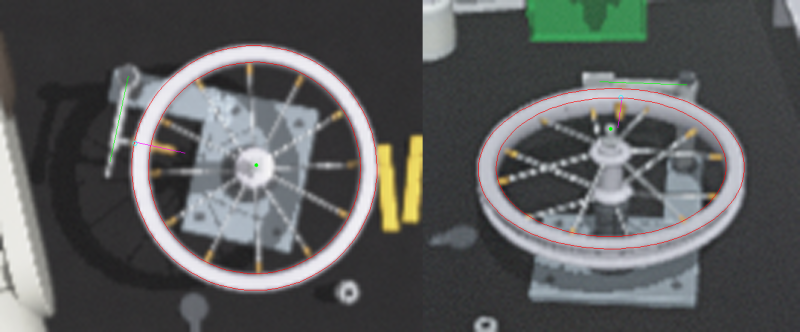

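The gauge arm is in: its feeler, near (125,142), meets the rim in line with the valve at (165,150), and the robot is clear.

```bash
python3 -c "
from plant import env
print(env.sign_off())"
```

```text
the job is handed in; nothing more can be done
None
```

The job is handed in (no verdict was returned): the valve measures within about 2 mm of the feeler point, the gauge arm is in against its stop, and the robot is clear of everything.

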